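Put the washed rheometer tools back with their kind

TASK

Put the four washed rheometer tools from the black drying mat away in the wooden trays: each goes into an empty bay of the tray that already holds a tool of its own kind (both plates with the plate, the bob with the bob, the cup with the cup). Set each one down gently, without dropping it, so that it stands upright on the bay floor, one tool to a bay, and leave the three tools already stored standing where they are.

Things in the scene. Friction and masses are not known exactly. Their poses are not given: they have to be found in the camera images.
- large_plate: Steel rheometer measuring plate: a thin flat disc 44 mm in diameter and 6 mm thick, then a 10 mm stem, and on top the sleeve to grip, 18 mm in diameter, from 66 mm to 90 mm high. Origin: centre of its underside, z up along its round axis. About 100 g. At the start it stands upright on the black 4 mm drying mat (underside 4 mm above the bench).
- small_plate: Steel rheometer measuring plate: a thin flat disc 34 mm in diameter and 6 mm thick, then a 10 mm stem, and on top the sleeve to grip, 18 mm in diameter, from 66 mm to 90 mm high. Origin: centre of its underside, z up along its round axis. About 80 g. At the start it stands upright on the black 4 mm drying mat (underside 4 mm above the bench).
- bob: Steel rheometer bob: a solid upright cylinder 27 mm in diameter and 42 mm high, then a 10 mm stem, and on top the sleeve to grip, 18 mm in diameter, from 66 mm to 90 mm high. Origin: centre of its underside, z up along its round axis. About 180 g. At the start it stands upright on the black 4 mm drying mat (underside 4 mm above the bench).
- cup: Aluminium measuring cup: plain open-topped round tube with a bottom, 40 mm outside diameter, 78 mm high, wall 4 mm, inner floor 6 mm; no stem; grip it across its outside near the rim, from above. Origin: centre of its underside; z up. About 140 g. At the start it stands upright on the black 4 mm drying mat (underside 4 mm above the bench).
- tray_plates: Open wooden tray for plates, fixed, 72 x 200 x 30 mm high (the 3 trays are alike). Origin: centre of underside, z up, y along its length. Three bays in a row, centres at its own y = -65, 0, +65 mm (x = 0), each 62 (x) by 60 (y) mm inside; 5 mm walls, 30 mm high; bay floor (blue felt) 6 mm above origin. Its middle bay (y = 0) already holds a plate; both end bays are empty.
- tray_bobs: Open wooden tray for bobs, fixed, 72 x 200 x 30 mm high (the 3 trays are alike). Origin: centre of underside, z up, y along its length. Three bays in a row, centres at its own y = -65, 0, +65 mm (x = 0), each 62 (x) by 60 (y) mm inside; 5 mm walls, 30 mm high; bay floor (blue felt) 6 mm above origin. Its bay at y = +65 mm already holds a bob; the other two are empty.
- tray_cups: Open wooden tray for cups, fixed, 72 x 200 x 30 mm high (the 3 trays are alike). Origin: centre of underside, z up, y along its length. Three bays in a row, centres at its own y = -65, 0, +65 mm (x = 0), each 62 (x) by 60 (y) mm inside; 5 mm walls, 30 mm high; bay floor (blue felt) 6 mm above origin. Its bay at y = -65 mm already holds a cup; the other two are empty.
- stored_plate: Steel rheometer measuring plate: a thin flat disc 44 mm in diameter and 6 mm thick, then a 10 mm stem, and on top the sleeve to grip, 18 mm in diameter, from 66 mm to 90 mm high. Origin: centre of its underside, z up along its round axis. This one is already put away: it stands in the middle bay of tray_plates and is to stay there.
- stored_bob: Steel rheometer bob: a solid upright cylinder 27 mm in diameter and 42 mm high, then a 10 mm stem, and on top the sleeve to grip, 18 mm in diameter, from 66 mm to 90 mm high. Origin: centre of its underside, z up along its round axis. This one is already put away: it stands in the y = +65 mm bay of tray_bobs and is to stay there.
- stored_cup: Aluminium measuring cup: plain open-topped round tube with a bottom, 40 mm outside diameter, 78 mm high, wall 4 mm, inner floor 6 mm; no stem; grip it across its outside near the rim, from above. Origin: centre of its underside; z up. This one is already put away: it stands in the y = -65 mm bay of tray_cups and is to stay there.
Not all that is in view belongs to the job. What is shaped like the large_plate but turquoise or yellow is not meant.

How it is judged:
By the outcome, as a careful person would: the job done as asked, in the order asked, and still so for the second after the job is handed in, with the robot touching nothing.
It also fails if it takes over 90 s, if anything falls off the work surface, if the arm or the gripper's body presses on something with over 40 N, if the wrist force passes 120 N, or if a joint passes its speed limit or range.

ROBOT

A 7-joint arm with a two-finger parallel gripper is mounted at the origin on the work surface. World frame = base frame: x ahead of the robot, y to its left, z up, the work surface at z = 0. Lengths are in m, angles in rad, forces in N, time in s.
With the tool pointing down it reaches from about 0.425 to 0.825 m from the base axis. Payload 3.6 kg.
Tool frame: the origin (TCP) lies midway between the tips of the shut fingers; the grasp point (between the pads) lies 19 mm behind it (env.hold_point_z is the distance from the TCP to the grasp point, in m); z points along the fingers, y is the direction in which the jaws open and shut (so a half turn about z gives the same grasp; the last joint's range is limited). The gripper opens to 85 mm and grips with 20 to 120 N. Pads are 22 mm wide; open, the fingers measure 114 mm over their backs; the gripper's body (76 mm by 85 mm) begins 54 mm behind the grasp point. The pads swing forward as they close: fully open they stand 13 mm farther back than shut.
Start: joints at [-1.351, 0.615, -0.013, 1.423, 0.008, 1.103, -0.04], TCP at [0.158, 0.63, 0.231] pointing down, gripper open.
Joint ranges: [-3.12, 3.12], [-0.3, 2.06], [-1.34, 1.32], [0.26, 2.42], [-1.36, 4.5], [0.01, 1.98], [-2.84, 2.84]. Speed limits (rad/s): [2.79, 2.79, 3.14, 3.14, 3.14, 3.14, 3.14].

INTERFACE

Orientations are given as a rotation vector (axis times angle).
In Python, from workcell import env gives the robot as it stands. The module is installed in compiled form; this text tells all that it offers.
- The arm moves only by the tool apply_moves, never from a script. Its argument "rows" is a list of rows, each a list of 3 entries, a list of its own where there are three numbers: the shift along the world's x, y, z in cm, then the turn about the world's z in degrees, then the closure, from 0 (fully open) to 1 (shut). In form: [[[tx, ty, tz], twist, gripper], ...]. A call has 1 to 20 rows; each row shifts and turns the commanded pose from where the row before left it; what a row does not reach is not made up. A row lasts 1/8 s, in which the tool goes at most 62.5 mm and 10.7 degrees, less where a joint would pass 70% of its speed; a pose out of reach is approached as far as the arm can. A call with a gripper value outside its range is refused whole. The fingers move at their own pace and stop on an object; the grip force is fixed at half the most. Time passes only in rows, so rows that do not move let the fingers close. It gives the time, the measured TCP pose, the force and the opening at its end, in the units of the state.
- env.read_state(): the state, without advancing time (a new reading comes with each control period).
- env.read_camera(name): name is "scene" or "top"; returns the picture (384x512x3 uint8, red, green, blue); there is no depth.
- env.calibration(name): a dict with "mtx" (3x3 intrinsics, pixels), "extrinsics" (4x4, takes a point from camera to world coordinates). Camera axes: x right, y down, z forward; pixel columns grow to the right and rows downward; lengths in m; the calibration is good to about 2 mm. A picture is of the moment at which its call begins. calibration takes no time and is no camera call.
- env.close_job(): hands the job in, once; it reports no verdict.
The state is a dict: "time": time; "qpos": joint angles; "qvel": joint speeds; "joint_torque": joint torques, N m; "tcp_pos": TCP position; "tcp_rot": TCP orientation; "contact_force": force on the tool from outside, world axes, zero at the start; "moment": the same for the moment, N m; "finger_gap": finger opening in m.
Only numpy, scipy, OpenCV 4.12 (cv2) and the standard library are available. Lean on these libraries where they do the work, as an engineer would, in place of code of your own. Each camera call takes 0.05 s, during which the arm holds its last target.

## Working session

There is one attempt and no reset: what is moved stays moved. The work goes in short steps, Python scripts to look and compute and a tool call to move; the robot and the scene stay as the last step left them, time stands still between calls to the robot, and variables do not carry over. Pictures are saved under pics/ and viewed, and the job is handed in when it is done.

Besides the shell and the picture viewer there is one more tool, called after ">>>" in YAML: its name, and indented under it one key for each argument. apply_moves: Moves the arm, as the interface text tells. Its arguments: {"type":"object","properties":{"rows":{"type":"array"}},"required":["rows"]}

```bash
mkdir -p pics; python3 - <<'E'
from workcell import env
import cv2, numpy as np
np.set_printoptions(precision=4,suppress=True)
for n in ("scene","top"):
    im=env.read_camera(n); cv2.imwrite(f"pics/{n}0.png",im[:,:,::-1]); c=env.calibration(n); print(n,c["mtx"],c["extrinsics"])
s=env.read_state()
for k,v in s.items(): print(k,v)
print(env.hold_point_z)
E
```

```text
scene [[379.7749   0.     254.7078]
 [  0.     379.7749 191.5148]
 [  0.       0.       1.    ]] [[-0.3248  0.7212 -0.6119  0.9974]
 [ 0.9458  0.2435 -0.2149  0.1625]
 [-0.006  -0.6485 -0.7612  0.6874]
 [ 0.      0.      0.      1.    ]]
top [[348.4292   0.     257.8944]
 [  0.     348.4292 190.8904]
 [  0.       0.       1.    ]] [[ 0.0005 -0.9966  0.0823  0.4149]
 [-1.      0.      0.006  -0.0186]
 [-0.006  -0.0823 -0.9966  0.854 ]
 [ 0.      0.      0.      1.    ]]
time 0.1
qpos [-1.3515  0.6158 -0.0126  1.4248  0.0081  1.1034 -0.0404]
qvel [-0.0014 -0.0026  0.0012 -0.0044  0.0003 -0.0002 -0.0013]
joint_torque [  0.0014 -47.0381   0.2606 -17.157    0.0101   0.006   -0.    ]
tcp_pos [0.158  0.6298 0.2302]
tcp_rot [-0.385  -3.1176  0.0037]
contact_force [0.6406 0.4325 0.4237]
moment [ 0.0111 -0.0038 -0.0042]
finger_gap 0.08580162391790722
0.0187
```

View pics/scene0.png

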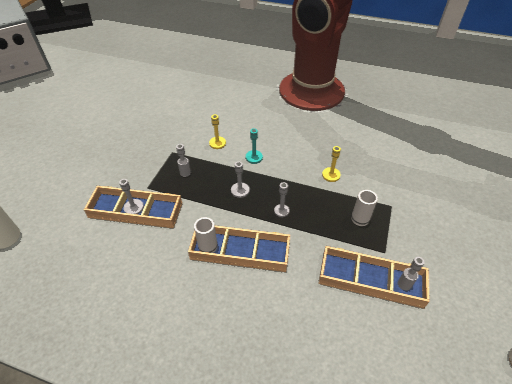

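View pics/top0.png

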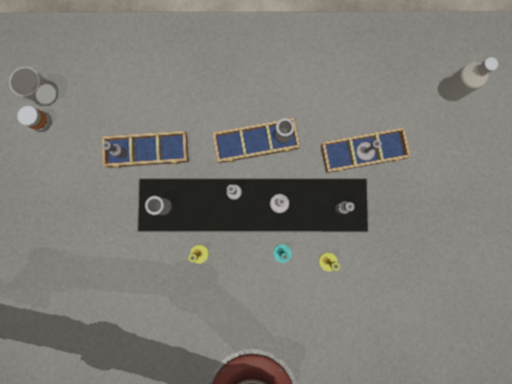

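Top view: bobs tray at left (~(145,149)), cups tray in the middle (~(256,140)), plates tray at right (~(365,150)). On the mat, left to right: cup (155,205), small plate (234,192), large plate (280,203), bob (346,208). Next I'll enlarge the views to measure.

```bash
python3 - <<'E'
import cv2, numpy as np
t=cv2.imread("pics/top0.png"); s=cv2.imread("pics/scene0.png")
cv2.imwrite("pics/topA.png",cv2.resize(t[115:240,95:255],None,fx=5,fy=4.8*1.0417/1.0,interpolation=cv2.INTER_CUBIC)[:600])
cv2.imwrite("pics/topA.png",cv2.resize(t[120:235,98:258],None,fx=5,fy=5,interpolation=cv2.INTER_CUBIC))
cv2.imwrite("pics/topB.png",cv2.resize(t[120:235,255:415],None,fx=5,fy=5,interpolation=cv2.INTER_CUBIC))
cv2.imwrite("pics/scA.png",cv2.resize(s[130:265,80:240],None,fx=4,fy=4,interpolation=cv2.INTER_CUBIC))
cv2.imwrite("pics/scB.png",cv2.resize(s[150:300,240:440],None,fx=4,fy=4,interpolation=cv2.INTER_CUBIC))
E
```

```text
(no output)
```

View pics/topA.png

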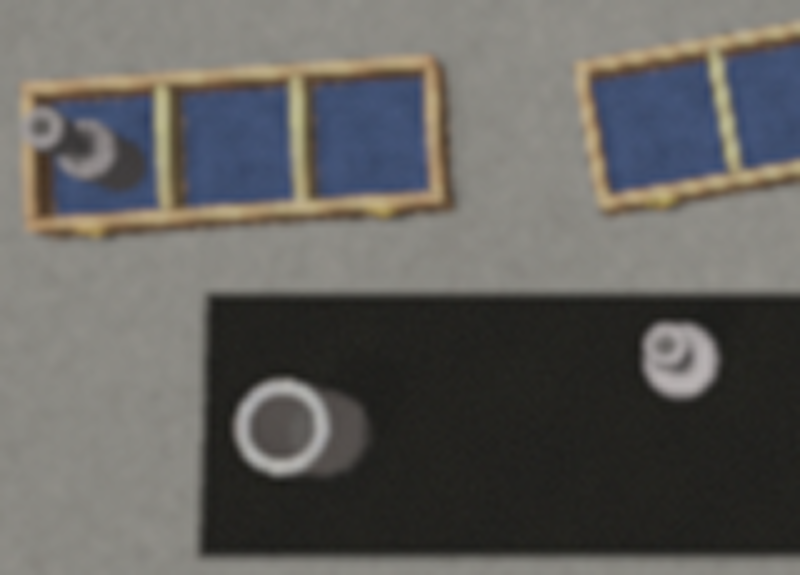

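View pics/topB.png

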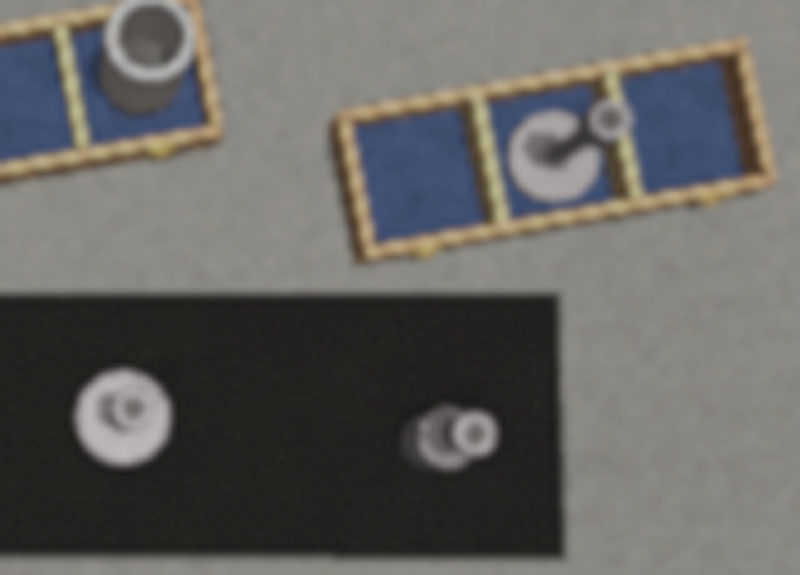

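View pics/scA.png

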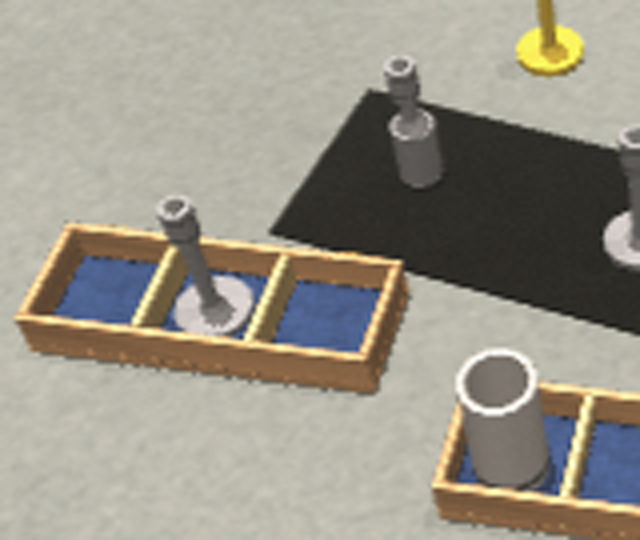

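View pics/scB.png

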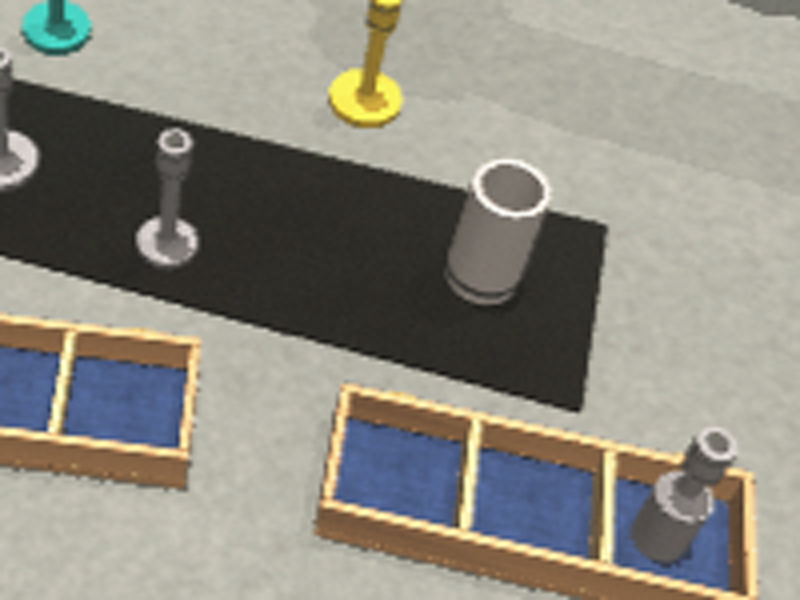

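```bash
cat > h.py <<'E'
import cv2, numpy as np
from workcell import env
np.set_printoptions(precision=4,suppress=True)
def ray(cam,px,z):
    c=env.calibration(cam); K=c["mtx"];T=c["extrinsics"]
    px=np.atleast_2d(np.array(px,float))
    d=(np.c_[px,np.ones(len(px))]@np.linalg.inv(K).T)@T[:3,:3].T
    o=T[:3,3]; return (o+d*((z-o[2])/d[:,2])[:,None])[:,:2]
def crop(p,ox,oy,s): p=np.atleast_2d(np.array(p,float)); return (p+.5)/s-.5+np.array([ox,oy])
E
python3 - <<'E'
from h import *
A=lambda p:crop(p,98,120,5); B=lambda p:crop(p,255,120,5); SA=lambda p:crop(p,80,130,4); SB=lambda p:crop(p,240,150,4)
P=lambda n,cam,p,z:print(n,cam,ray(cam,p,z).ravel()*1000)
P("cup rim","top",A([282,427]),.082); P("cup rim","scene",SB([510,188]),.082)
P("small disc","top",A([680,360]),.010);P("small sleeve","top",A([665,345]),.094);P("small sleeve","scene",SB([175,143]),.094);P("small disc","scene",SB([167,240]),.010)
P("large disc","top",B([123,417]),.010);P("large sleeve","top",B([128,408]),.094)
P("large sleeve","scene",(239,165),.094);P("large disc","scene",(240,189.5),.010)
P("bob sleeve","top",B([476,433]),.094);P("bob shoulder","top",B([445,437]),.046);P("bob sleeve","scene",SA([401,66]),.094)
P("st bob","top",A([42,127]),.096);P("st cup","top",B([149,38]),.084);P("st plate","top",B([609,119]),.096)
# trays
for cam,rois in (("top",{"bobs":(95,190,120,172),"cups":(206,305,112,168),"plates":(316,415,120,178)}),("scene",{"plates":(80,188,180,230),"cups":(184,296,215,275),"bobs":(314,435,240,308)})):
    im=cv2.imread(f"pics/{cam}0.png"); hsv=cv2.cvtColor(im,cv2.COLOR_BGR2HSV)
    blue=cv2.inRange(hsv,(100,90,40),(130,255,255))
    wood=cv2.inRange(hsv,(8,60,60),(32,255,255))
    for n,(x0,x1,y0,y1) in rois.items():
        m=np.zeros_like(wood); m[y0:y1,x0:x1]=wood[y0:y1,x0:x1]
        if cam=="top":
            pts=np.argwhere(m)[:,::-1]; w=ray(cam,pts,.03)*1000
            print(n,cam,"wood rect",cv2.minAreaRect(w.astype(np.float32)))
        b=np.zeros_like(blue); b[y0:y1,x0:x1]=blue[y0:y1,x0:x1]
        k,l,st,ce=cv2.connectedComponentsWithStats(b)
        for i in range(1,k):
            if st[i,4]>60: print(n,cam,"felt",st[i,4],ce[i],ray(cam,ce[i],.006).ravel()*1000)
E
```

```text
cup rim top [447.2175 216.6344]
cup rim scene [449.5905 216.0979]
small disc top [482.8582  45.5256]
small sleeve top [482.6836  45.756 ]
small sleeve scene [485.4694  46.0122]
small disc scene [484.3355  45.4985]
large disc top [455.1493 -65.169 ]
large sleeve top [455.0696 -62.7373]
large sleeve scene [459.463  -62.2258]
large disc scene [458.0816 -63.5893]
bob sleeve top [ 444.1967 -214.1662]
bob shoulder top [ 444.1953 -212.1487]
bob sleeve scene [ 446.1184 -211.6848]
st bob top [579.379  322.1009]
st cup top [622.2879 -73.5649]
st plate top [ 582.4619 -275.0982]
bobs top wood rect ((583.567138671875, 258.27618408203125), (77.87979125976562, 205.17945861816406), 3.872636556625366)
bobs top felt 414 [171.6715 147.1401] [593.4145 199.6303]
bobs top felt 395 [145.0127 148.9924] [588.8248 265.5192]
bobs top felt 82 [122.0854 143.5122] [602.618  322.7668]
bobs top felt 81 [117.679  158.7407] [564.5037 332.4179]
cups top wood rect ((604.4935302734375, -9.054840087890625), (77.98345947265625, 200.26771545410156), 10.283079147338867)
cups top felt 153 [280.5294 139.8627] [611.4351 -69.38
[... 213 characters left out ...]
915527344), 10.39292049407959)
plates top felt 398 [391.1131 145.1332] [ 598.0002 -341.5962]
plates top felt 63 [361.5079 141.5397] [ 607.051  -269.0219]
plates top felt 437 [338.4668 154.6018] [ 574.4806 -211.6653]
plates scene felt 282 [106.1773 202.1028] [ 589.8007 -344.4403]
plates scene felt 327 [161.4495 208.7309] [ 566.1538 -214.0827]
cups scene felt 93 [219.0538 241.828 ] [606.3482 -55.986 ]
cups scene felt 502 [239.9024 246.1614] [602.2297 -10.3796]
cups scene felt 537 [271.1378 250.216 ] [590.5984  54.6758]
bobs scene felt 586 [339.3993 267.6177] [585.298  196.7041]
bobs scene felt 587 [372.9046 275.247 ] [580.8126 262.6235]
bobs scene felt 315 [408.181  285.1333] [580.274 330.232]
```

Measured positions (mm): large plate (456.5, -64), small plate (484, 45.5), bob (445, -213), cup (448, 216). The bay targets are:
- **Plates:** (572.5, -208.5) and (596, -336.5)
- **Bob:** (591, 196)
- **Cup:** (596.5, 56)

I'll turn the jaws along the trays' short axis and move above the large plate.

>>> apply_moves:
  rows:
    - [[4.3, -4, 0], -9.4, 0]
    - [[4.3, -4, 0], -9.4, 0]
    - [[4.3, -4, 0], -9.4, 0]
    - [[4.3, -4, 0], -9.4, 0]
    - [[4.3, -4, 0], -9.4, 0]
    - [[4.3, -4, 0], -9.4, 0]
    - [[4.1, -4, 0], -9.2, 0]
    - [[0, -4.6, 0], 0, 0]
    - [[0, -4.6, 0], 0, 0]
    - [[0, -4.6, 0], 0, 0]
    - [[0, -4.6, 0], 0, 0]
    - [[0, -4.6, 0], 0, 0]
    - [[0, -4.6, 0], 0, 0]
    - [[0, -4.6, 0], 0, 0]
    - [[0, -4.6, 0], 0, 0]
    - [[0, -4.6, 0], 0, 0]
    - [[0, 0, 0], 0, 0]
    - [[0, 0, 0], 0, 0]

```text
time: 2.35
tcp_pos: [0.4569, -0.0629, 0.231]
tcp_rot: [-2.012, -2.411, -0.0]
contact_force: [-0.2, -0.1, 0.7]
finger_gap: 0.0854
```

```bash
cat >> h.py <<'E'
def st():
    from scipy.spatial.transform import Rotation as R
    s=env.read_state(); y=R.from_rotvec(s["tcp_rot"]).as_matrix()
    print("t",s["time"],"tcp",s["tcp_pos"]*1000,"jaw",np.degrees(np.arctan2(y[1,1],y[0,1])),"zt",y[:,2],"F",s["contact_force"],"gap",s["finger_gap"]*1000,"q",s["qpos"])
E
python3 -c "
from h import *; st()"
```

```text
t 2.35 tcp [456.8994 -62.9327 230.993 ] jaw 10.330164508703374 zt [-0.0009  0.0008 -1.    ] F [-0.1877 -0.0705  0.6758] gap 85.44884508101754 q [-0.206   0.3436  0.3994  1.9531 -0.1719  0.8784  0.463 ]
```

>>> apply_moves:
  rows:
    - [[0, -0.1, -4], 0, 0]
    - [[0, 0, -4], 0, 0]
    - [[0, 0, -3.8], 0, 0]
    - [[0, 0, -2.5], 0, 0]
    - [[0, 0, -1.5], 0, 0]
    - [[0, 0, -1], 0, 0]
    - [[0, 0, 0], 0, 0]

```text
time: 3.22
tcp_pos: [0.457, -0.0635, 0.0629]
tcp_rot: [-2.01, -2.413, 0.0]
contact_force: [-0.0, 0.3, 0.3]
finger_gap: 0.0854
```

```bash
python3 - <<'E'
from h import *
st()
s=env.read_camera("scene")[:,:,::-1];t=env.read_camera("top")[:,:,::-1]
a=cv2.resize(s[90:240,170:320],(400,400),interpolation=3);b=cv2.resize(t[140:260,220:340],(400,400),interpolation=3)
cv2.imwrite("pics/g1.png",np.hstack([a,b]))
E
```

```text
t 3.225 tcp [456.9985 -63.5427  62.8542] jaw 10.416149896944722 zt [-0.0012  0.0007 -1.    ] F [-0.02    0.2817  0.3264] gap 85.37066741223418 q [-0.0781  0.6144  0.249   2.1305 -0.3448  0.4354  0.6235]
```

View pics/g1.png

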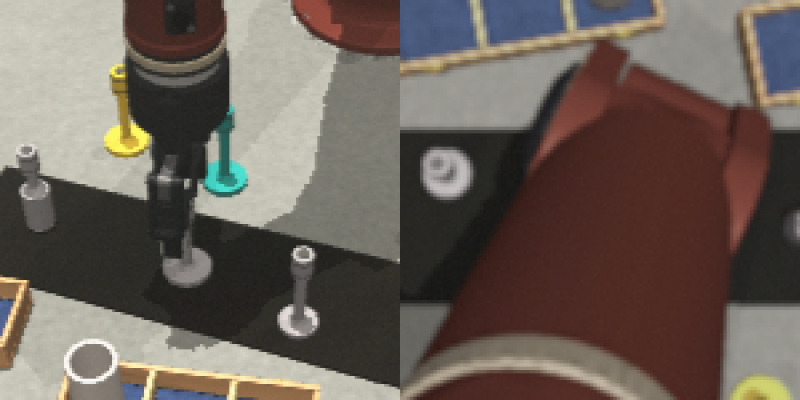

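The gripper straddles the large plate's sleeve (disc at about (187,265) in the left half) and touches nothing else. Closing now.

>>> apply_moves:
  rows:
    - [[0, 0, 0], 0, 0.3]
    - [[0, 0, 0], 0, 0.5]
    - [[0, 0, 0], 0, 0.7]
    - [[0, 0, 0], 0, 0.9]
    - [[0, 0, 0], 0, 1]
    - [[0, 0, 0], 0, 1]
    - [[0, 0, 0], 0, 1]
    - [[0, 0, 0], 0, 1]

```text
time: 4.32
tcp_pos: [0.4571, -0.0646, 0.0633]
tcp_rot: [-2.013, -2.412, 0.0]
contact_force: [-0.6, -0.2, 1.9]
finger_gap: 0.0165
```

>>> apply_moves:
  rows:
    - [[0, 0, 1], 0, 1]
    - [[0, 0, 2], 0, 1]
    - [[0, 0, 4], 0, 1]
    - [[0, 0, 4], 0, 1]
    - [[0, 0, 4], 0, 1]
    - [[0, 0, 2], 0, 1]
    - [[0, 0, 0], 0, 1]
    - [[0, 0, 0], 0, 1]

```text
time: 5.32
tcp_pos: [0.4562, -0.0643, 0.2325]
tcp_rot: [-2.011, -2.411, 0.002]
contact_force: [0.2, -0.4, -0.9]
finger_gap: 0.0164
```

```bash
python3 - <<'E'
from h import *
st()
s=env.read_camera("scene")[:,:,::-1]
cv2.imwrite("pics/g2.png",cv2.resize(s[60:260,140:340],(600,600),interpolation=3))
E
```

```text
t 5.325 tcp [456.2491 -64.2588 232.4817] jaw 10.330856759725446 zt [-0.0021  0.0004 -1.    ] F [ 0.2115 -0.3949 -0.8802] gap 16.366354413204263 q [-0.2177  0.3433  0.4187  1.9516 -0.1779  0.8842  0.4732]
```

View pics/g2.png

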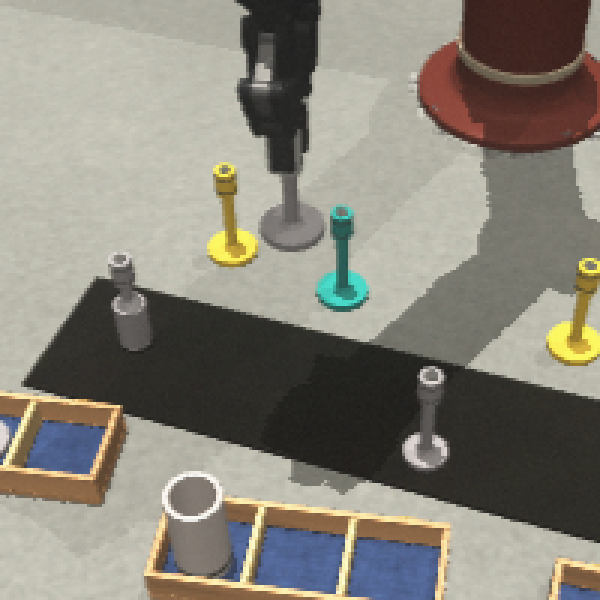

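The large plate is held upright at about (290,226). Moving it to the far plates bay.

>>> apply_moves:
  rows:
    - [[2, -3.9, 0], 0, 1]
    - [[2, -3.9, 0], 0, 1]
    - [[2, -3.9, 0], 0, 1]
    - [[2, -3.9, 0], 0, 1]
    - [[2, -3.9, 0], 0, 1]
    - [[2, -3.9, 0], 0, 1]
    - [[2, -3.8, 0], 0, 1]
    - [[0, 0, 0], 0, 1]
    - [[0, 0, -3], 0, 1]
    - [[0, 0, -3], 0, 1]
    - [[0, 0, -3], 0, 1]
    - [[0, 0, 0], 0, 1]

```text
time: 6.88
tcp_pos: [0.595, -0.3337, 0.1393]
tcp_rot: [-2.006, -2.406, 0.001]
contact_force: [-1.0, -0.4, -1.5]
finger_gap: 0.0167
```

```bash
python3 - <<'E'
from h import *
st()
s=env.read_camera("scene")[:,:,::-1];t=env.read_camera("top")[:,:,::-1]
a=cv2.resize(s[120:240,70:190],(400,400),interpolation=3);b=cv2.resize(t[100:220,310:430],(400,400),interpolation=3)
cv2.imwrite("pics/g3.png",np.hstack([a,b]))
E
```

```text
t 6.875 tcp [ 594.9632 -333.7199  139.276 ] jaw 10.359172511483722 zt [-0.0076  0.0057 -1.    ] F [-0.975  -0.415  -1.4712] gap 16.683637415675623 q [ 0.2838  0.7825  0.3713  1.4229 -0.3092  1.0035  0.9065]
```

View pics/g3.png

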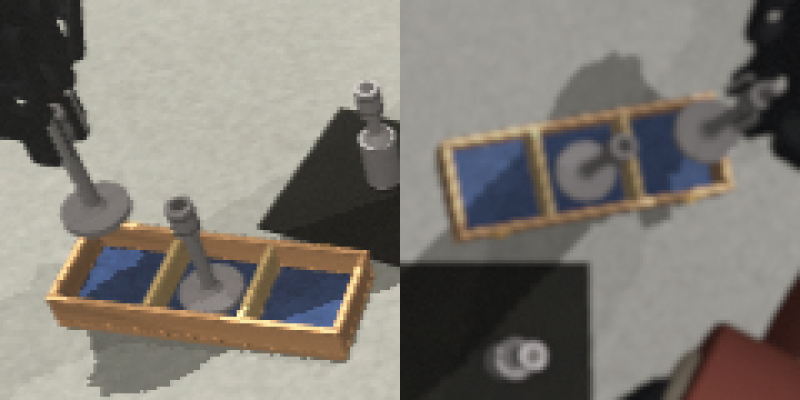

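The large plate hangs over the far bay, in line with it. Lowering further.

>>> apply_moves:
  rows:
    - [[0, 0, -2.5], 0, 1]
    - [[0, 0, -2], 0, 1]
    - [[0, 0, -1.5], 0, 1]
    - [[0, 0, 0], 0, 1]
    - [[0, 0, 0], 0, 1]

```text
time: 7.6
tcp_pos: [0.5976, -0.337, 0.084]
tcp_rot: [2.012, 2.411, 0.0]
contact_force: [0.0, 0.1, -1.3]
finger_gap: 0.0161
```

```bash
python3 - <<'E'
from h import *
st()
s=env.read_camera("scene")[:,:,::-1];t=env.read_camera("top")[:,:,::-1]
a=cv2.resize(s[120:240,70:190],(400,400),interpolation=3);b=cv2.resize(t[100:220,310:430],(400,400),interpolation=3)
cv2.imwrite("pics/g4.png",np.hstack([a,b]))
E
```

```text
t 7.6 tcp [ 597.629  -337.0237   84.0177] jaw 10.31822146558349 zt [ 0.0011 -0.0009 -1.    ] F [ 0.003   0.1308 -1.2769] gap 16.08997451338768 q [ 0.2958  0.8441  0.3496  1.4644 -0.3352  0.8909  0.9287]
```

View pics/g4.png

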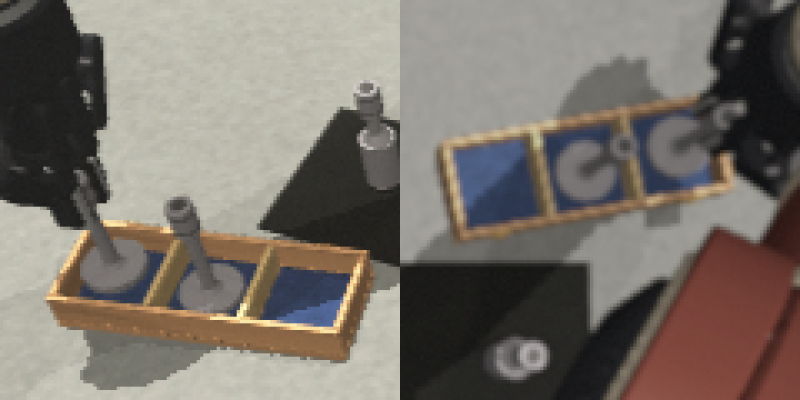

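>>> apply_moves:
  rows:
    - [[0, 0, -0.6], 0, 1]
    - [[0, 0, -0.5], 0, 1]
    - [[0, 0, -0.4], 0, 1]
    - [[0, 0, 0], 0, 1]
    - [[0, 0, -0.1], 0, 1]
    - [[0, 0, -0.1], 0, 1]
    - [[0, 0, 0], 0, 1]

```text
time: 8.57
tcp_pos: [0.5971, -0.3366, 0.0663]
tcp_rot: [-2.013, -2.412, 0.0]
contact_force: [-1.0, 0.7, 0.5]
finger_gap: 0.0159
```

>>> apply_moves:
  rows:
    - [[0, 0, -0.1], 0, 1]
    - [[0, 0, 0], 0, 1]

```text
time: 8.82
tcp_pos: [0.5973, -0.3367, 0.0656]
tcp_rot: [2.012, 2.412, 0.0]
contact_force: [0.2, 0.0, 0.5]
finger_gap: 0.0159
```

>>> apply_moves:
  rows:
    - [[0, 0, -0.05], 0, 1]
    - [[0, 0, 0], 0, 1]

```text
time: 9.07
tcp_pos: [0.5973, -0.3368, 0.0655]
tcp_rot: [2.012, 2.412, 0.0]
contact_force: [-1.7, 0.1, 4.6]
finger_gap: 0.0166
```

Contact is clear (+4.6 N). Opening partly, then fully, and rising.

>>> apply_moves:
  rows:
    - [[0, 0, 0], 0, 0.7]
    - [[0, 0, 0], 0, 0.5]
    - [[0, 0, 0], 0, 0.3]
    - [[0, 0, 0], 0, 0.2]
    - [[0, 0, 0], 0, 0]
    - [[0, 0, 1], 0, 0]
    - [[0, 0, 3], 0, 0]
    - [[0, 0, 4], 0, 0]
    - [[0, 0, 4], 0, 0]
    - [[0, 0, 4], 0, 0]

```text
time: 10.32
tcp_pos: [0.5971, -0.3367, 0.2271]
tcp_rot: [2.012, 2.411, 0.0]
contact_force: [0.5, 1.3, 0.5]
finger_gap: 0.0852
```

```bash
python3 - <<'E'
from h import *
st()
s=env.read_camera("scene")[:,:,::-1];t=env.read_camera("top")[:,:,::-1]
a=cv2.resize(s[120:240,70:190],(400,400),interpolation=3);b=cv2.resize(t[100:220,310:430],(400,400),interpolation=3)
cv2.imwrite("pics/g5.png",np.hstack([a,b]))
E
```

```text
t 10.325 tcp [ 597.1115 -336.6591  227.1049] jaw 10.309990860077242 zt [ 0.0009 -0.0006 -1.    ] F [0.526  1.2527 0.4667] gap 85.2254068910166 q [ 0.2747  0.7034  0.4013  1.3209 -0.2778  1.1709  0.8779]
```

View pics/g5.png

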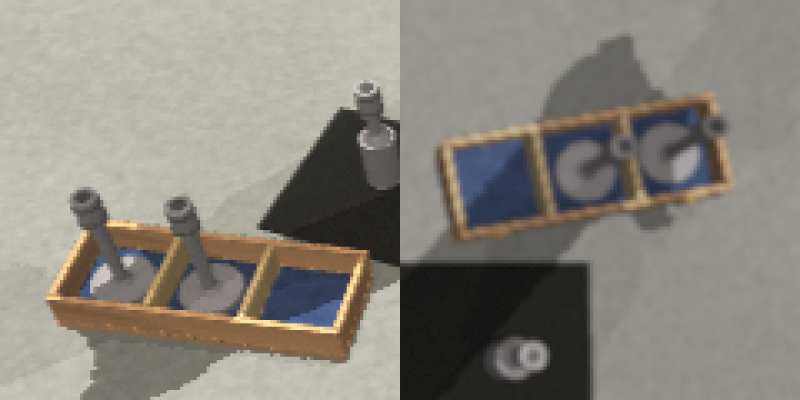

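The large plate stands upright in the far bay, clear of the walls. Next, the small plate.

>>> apply_moves:
  rows:
    - [[-1.1, 3.8, 0], 0, 0]
    - [[-1.1, 3.8, 0], 0, 0]
    - [[-1.1, 3.8, 0], 0, 0]
    - [[-1.1, 3.8, 0], 0, 0]
    - [[-1.1, 3.8, 0], 0, 0]
    - [[-1.1, 3.8, 0], 0, 0]
    - [[-1.1, 3.8, 0], 0, 0]
    - [[-1.2, 3.9, 0], 0, 0]
    - [[-1.2, 3.9, 0], 0, 0]
    - [[-1.2, 3.8, 0], 0, 0]
    - [[0, 0, 0], 0, 0]
    - [[0, 0, -2], 0, 0]
    - [[0, 0, 0], 0, 0]
    - [[0, 0, 0], 0, 0]

```text
time: 12.18
tcp_pos: [0.4846, 0.0446, 0.2053]
tcp_rot: [2.014, 2.41, 0.0]
contact_force: [0.6, 0.4, -0.2]
finger_gap: 0.0855
```

>>> apply_moves:
  rows:
    - [[0, 0.1, -4], 0, 0]
    - [[0, 0, -4], 0, 0]
    - [[0, 0, -3], 0, 0]
    - [[0, 0, -2], 0, 0]
    - [[0, 0, -1.2], 0, 0]
    - [[0, 0, 0], 0, 0]
    - [[0, 0, 0], 0, 0]

```text
time: 13.05
tcp_pos: [0.485, 0.0464, 0.0637]
tcp_rot: [2.012, 2.411, 0.002]
contact_force: [-0.1, -0.7, -0.4]
finger_gap: 0.0854
```

```bash
python3 - <<'E'
from h import *
st()
s=env.read_camera("scene")[:,:,::-1]
cv2.imwrite("pics/g6.png",cv2.resize(s[120:270,200:350],(500,500),interpolation=3))
E
```

```text
t 13.05 tcp [484.9613  46.3696  63.6549] jaw 10.30975864182707 zt [ 0.0019  0.0002 -1.    ] F [-0.0534 -0.721  -0.3624] gap 85.37226505010368 q [-0.3287  0.6387  0.2817  2.0644 -0.3648  0.4832  0.4053]
```

View pics/g6.png

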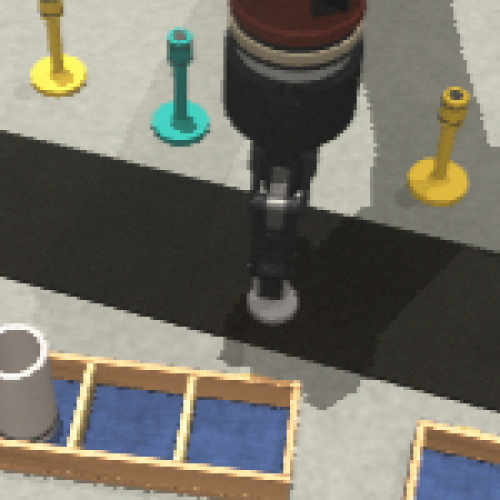

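The fingers straddle the small plate (disc at about (272,303)). Closing and lifting.

>>> apply_moves:
  rows:
    - [[0, 0, 0], 0, 0.3]
    - [[0, 0, 0], 0, 0.5]
    - [[0, 0, 0], 0, 0.7]
    - [[0, 0, 0], 0, 0.9]
    - [[0, 0, 0], 0, 1]
    - [[0, 0, 0], 0, 1]
    - [[0, 0, 0], 0, 1]
    - [[0, 0, 0], 0, 1]
    - [[0, 0, 1], 0, 1]
    - [[0, 0, 2], 0, 1]
    - [[0, 0, 4], 0, 1]
    - [[0, 0, 4], 0, 1]
    - [[0, 0, 4], 0, 1]
    - [[0, 0, 2], 0, 1]
    - [[0, 0, 0], 0, 1]
    - [[0, 0, 0], 0, 1]

```text
time: 15.1
tcp_pos: [0.4833, 0.0466, 0.2319]
tcp_rot: [-2.012, -2.411, 0.002]
contact_force: [-0.2, -0.0, -1.4]
finger_gap: 0.0166
```

```bash
python3 - <<'E'
from h import *
st()
s=env.read_camera("scene")[:,:,::-1]
cv2.imwrite("pics/g7.png",cv2.resize(s[60:260,140:340],(600,600),interpolation=3))
E
```

```text
t 15.1 tcp [483.3153  46.5601 231.894 ] jaw 10.328473017910351 zt [-0.002  -0.0001 -1.    ] F [-0.1912 -0.0321 -1.4032] gap 16.610505382050707 q [-0.4566  0.3856  0.4406  1.8921 -0.2046  0.9099  0.2625]
```

View pics/g7.png

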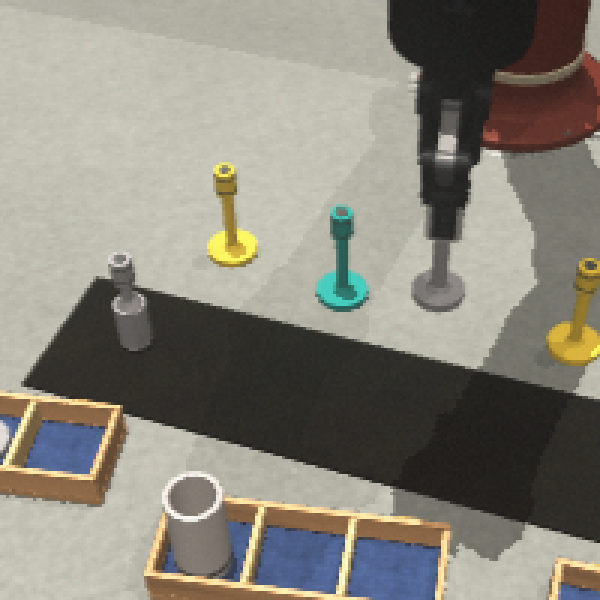

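The small plate is held upright at about (438,290). Moving it to the near plates bay.

>>> apply_moves:
  rows:
    - [[1.3, -3.6, 0], 0, 1]
    - [[1.3, -3.6, 0], 0, 1]
    - [[1.3, -3.6, 0], 0, 1]
    - [[1.3, -3.6, 0], 0, 1]
    - [[1.3, -3.6, 0], 0, 1]
    - [[1.3, -3.6, 0], 0, 1]
    - [[1, -3.9, 0], 0, 1]
    - [[0, 0, 0], 0, 1]
    - [[0, 0, -3], 0, 1]
    - [[0, 0, -3], 0, 1]
    - [[0, 0, -3], 0, 1]
    - [[0, 0, -2.5], 0, 1]
    - [[0, 0, -2], 0, 1]
    - [[0, 0, -1.3], 0, 1]
    - [[0, 0, 0], 0, 1]
    - [[0, 0, 0], 0, 1]

```text
time: 17.15
tcp_pos: [0.5726, -0.2086, 0.0854]
tcp_rot: [2.012, 2.412, 0.001]
contact_force: [-0.0, 0.5, -1.2]
finger_gap: 0.0163
```

```bash
python3 - <<'E'
from h import *
st()
s=env.read_camera("scene")[:,:,::-1];t=env.read_camera("top")[:,:,::-1]
a=cv2.resize(s[120:240,70:190],(400,400),interpolation=3);b=cv2.resize(t[100:220,310:430],(400,400),interpolation=3)
cv2.imwrite("pics/g8.png",np.hstack([a,b]))
E
```

```text
t 17.15 tcp [ 572.6378 -208.6315   85.4034] jaw 10.329756811551395 zt [ 0.0011 -0.0004 -1.    ] F [-0.0051  0.5237 -1.1894] gap 16.312361384551053 q [ 0.0982  0.745   0.3607  1.7064 -0.3569  0.7544  0.814 ]
```

View pics/g8.png

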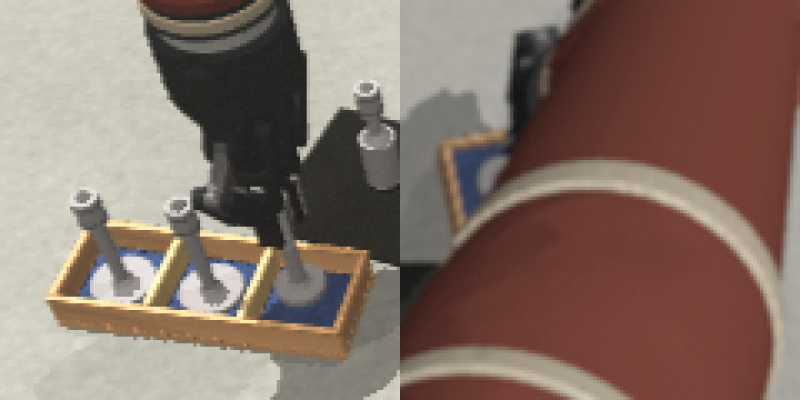

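Small plate inside the near bay, centred. Lowering.

>>> apply_moves:
  rows:
    - [[0, 0, -0.6], 0, 1]
    - [[0, 0, -0.5], 0, 1]
    - [[0, 0, -0.4], 0, 1]
    - [[0, 0, -0.2], 0, 1]
    - [[0, 0, -0.1], 0, 1]
    - [[0, 0, -0.1], 0, 1]
    - [[0, 0, 0], 0, 1]
    - [[0, 0, 0], 0, 1]

```text
time: 18.25
tcp_pos: [0.5722, -0.2086, 0.0659]
tcp_rot: [2.012, 2.412, 0.0]
contact_force: [0.1, -0.5, -0.2]
finger_gap: 0.0162
```

>>> apply_moves:
  rows:
    - [[0, 0, -0.1], 0, 1]
    - [[0, 0, 0], 0, 1]

```text
time: 18.5
tcp_pos: [0.5723, -0.2086, 0.065]
tcp_rot: [2.012, 2.412, 0.0]
contact_force: [0.0, -0.1, 0.6]
finger_gap: 0.0162
```

>>> apply_moves:
  rows:
    - [[0, 0, -0.05], 0, 1]
    - [[0, 0, 0], 0, 1]

```text
time: 18.75
tcp_pos: [0.5723, -0.2088, 0.065]
tcp_rot: [2.012, 2.412, 0.0]
contact_force: [-2.1, 0.7, 4.8]
finger_gap: 0.0163
```

Seated (+4.8 N). Release, rise and move above the bob, turning the jaws to the bobs tray's angle.

>>> apply_moves:
  rows:
    - [[0, 0, 0], 0, 0.7]
    - [[0, 0, 0], 0, 0.5]
    - [[0, 0, 0], 0, 0.3]
    - [[0, 0, 0], 0, 0.2]
    - [[0, 0, 0], 0, 0]
    - [[0, 0, 1], 0, 0]
    - [[0, 0, 3], 0, 0]
    - [[0, 0, 4], 0, 0]
    - [[0, 0, 4], 0, 0]
    - [[0, 0, 4], 0, 0]
    - [[-3.2, -0.1, 0], -3.2, 0]
    - [[-3.2, -0.1, 0], -3.2, 0]
    - [[-3.2, -0.1, 0], 0, 0]
    - [[-3.1, -0.1, 0], 0, 0]
    - [[0, 0, -2], 0, 0]
    - [[0, 0, 0], 0, 0]
    - [[0, 0, 0], 0, 0]

```text
time: 20.88
tcp_pos: [0.4458, -0.2127, 0.2051]
tcp_rot: [2.143, 2.296, 0.001]
contact_force: [0.2, 0.4, 0.3]
finger_gap: 0.0855
```

```bash
python3 - <<'E'
from h import *
st()
s=env.read_camera("scene")[:,:,::-1]
cv2.imwrite("pics/g9.png",cv2.resize(s[80:240,70:230],(600,600),interpolation=3))
E
```

```text
t 20.875 tcp [ 445.8302 -212.7443  205.0714] jaw 3.9434347257055324 zt [ 0.0012 -0.0005 -1.    ] F [0.1964 0.3881 0.3355] gap 85.47871711706155 q [ 0.0639  0.4388  0.4831  1.9112 -0.2653  0.8528  0.7526]
```

View pics/g9.png

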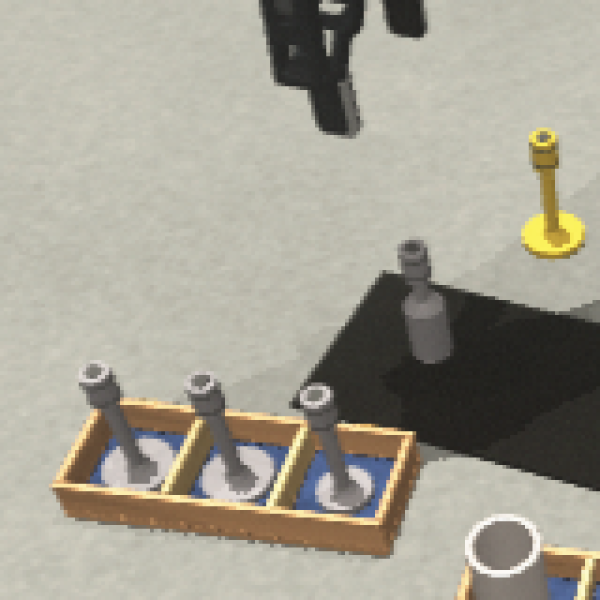

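All three plates stand upright in their bays. Descending on the bob.

>>> apply_moves:
  rows:
    - [[0, 0, -4], 0, 0]
    - [[0, 0, -4], 0, 0]
    - [[0, 0, -3], 0, 0]
    - [[0, 0, -2], 0, 0]
    - [[0, 0, -1.2], 0, 0]
    - [[0, 0, 0], 0, 0]
    - [[0, 0, 0], 0, 0]

```text
time: 21.8
tcp_pos: [0.4458, -0.2129, 0.0631]
tcp_rot: [2.143, 2.295, 0.001]
contact_force: [-0.7, 0.8, 0.6]
finger_gap: 0.0857
```

```bash
python3 - <<'E'
from h import *
st()
s=env.read_camera("scene")[:,:,::-1]
cv2.imwrite("pics/g10.png",cv2.resize(s[80:240,90:250],(600,600),interpolation=3))
E
```

```text
t 21.8 tcp [ 445.8351 -212.9281   63.0747] jaw 3.924001099562662 zt [ 0.0015 -0.0007 -1.    ] F [-0.7276  0.7792  0.5721] gap 85.73983762478727 q [ 0.1786  0.6533  0.3356  2.0471 -0.4261  0.5057  0.8949]
```

View pics/g10.png

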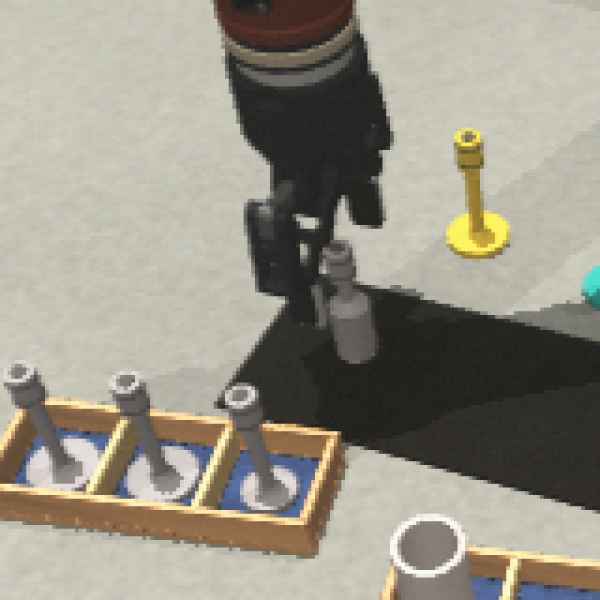

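The sleeve (340,258) lies between the near finger (305,300) and the far one (370,215). Closing and lifting.

>>> apply_moves:
  rows:
    - [[0, 0, 0], 0, 0.3]
    - [[0, 0, 0], 0, 0.5]
    - [[0, 0, 0], 0, 0.7]
    - [[0, 0, 0], 0, 0.9]
    - [[0, 0, 0], 0, 1]
    - [[0, 0, 0], 0, 1]
    - [[0, 0, 0], 0, 1]
    - [[0, 0, 0], 0, 1]
    - [[0, 0, 1], 0, 1]
    - [[0, 0, 2], 0, 1]
    - [[0, 0, 4], 0, 1]
    - [[0, 0, 4], 0, 1]
    - [[0, 0, 4], 0, 1]
    - [[0, 0, 2], 0, 1]
    - [[0, 0, 0], 0, 1]
    - [[0, 0, 0], 0, 1]

```text
time: 23.85
tcp_pos: [0.4444, -0.2118, 0.2312]
tcp_rot: [-2.142, -2.295, 0.001]
contact_force: [0.9, 0.1, -1.1]
finger_gap: 0.016
```

```bash
python3 - <<'E'
from h import *
st()
s=env.read_camera("scene")[:,:,::-1]
cv2.imwrite("pics/g11.png",cv2.resize(s[60:240,70:250],(600,600),interpolation=3))
E
```

```text
t 23.85 tcp [ 444.4354 -211.8205  231.2292] jaw 3.938379744924782 zt [-0.0022  0.0012 -1.    ] F [ 0.8961  0.0864 -1.0911] gap 16.04775570171566 q [ 0.0394  0.407   0.512   1.877  -0.2457  0.9224  0.7354]
```

View pics/g11.png

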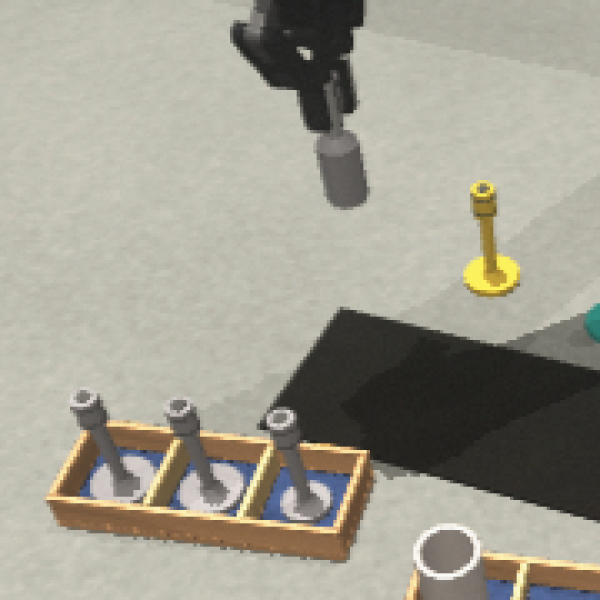

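The bob is held upright at about (342,170). Moving it to the near bay of the bobs tray.

>>> apply_moves:
  rows:
    - [[1.5, 4.1, 0], 0, 1]
    - [[1.5, 4.1, 0], 0, 1]
    - [[1.5, 4.1, 0], 0, 1]
    - [[1.5, 4.1, 0], 0, 1]
    - [[1.5, 4.1, 0], 0, 1]
    - [[1.5, 4.1, 0], 0, 1]
    - [[1.4, 4.1, 0], 0, 1]
    - [[1.4, 4.1, 0], 0, 1]
    - [[1.4, 4.1, 0], 0, 1]
    - [[1.4, 4, 0], 0, 1]
    - [[0, 0, 0], 0, 1]
    - [[0, 0, -3], 0, 1]
    - [[0, 0, -3], 0, 1]
    - [[0, 0, -3], 0, 1]
    - [[0, 0, -2.5], 0, 1]
    - [[0, 0, -2], 0, 1]
    - [[0, 0, -1.3], 0, 1]
    - [[0, 0, 0], 0, 1]
    - [[0, 0, 0], 0, 1]

```text
time: 26.28
tcp_pos: [0.5917, 0.1962, 0.0849]
tcp_rot: [2.144, 2.295, 0.001]
contact_force: [-1.4, -0.3, -1.7]
finger_gap: 0.0163
```

```bash
python3 - <<'E'
from h import *
st()
s=env.read_camera("scene")[:,:,::-1];t=env.read_camera("top")[:,:,::-1]
a=cv2.resize(s[190:310,310:430],(400,400),interpolation=3);b=cv2.resize(t[100:220,90:210],(400,400),interpolation=3)
cv2.imwrite("pics/g12.png",np.hstack([a,b]))
E
```

```text
t 26.275 tcp [591.7305 196.2432  84.9192] jaw 3.9021566629162487 zt [ 0.0012  0.0001 -1.    ] F [-1.3507 -0.3491 -1.7249] gap 16.345354083462883 q [-0.5781  0.7659  0.3807  1.6648 -0.3738  0.7823  0.0418]
```

View pics/g12.png

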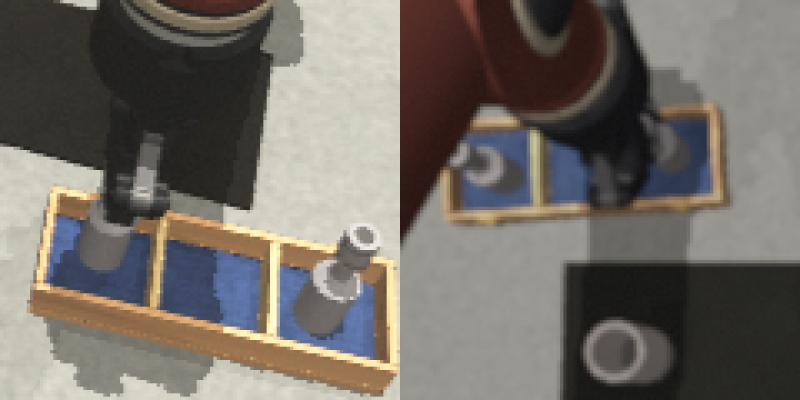

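The bob hangs centred in the empty bay nearest the cups tray. Lowering.

>>> apply_moves:
  rows:
    - [[0, 0, -0.6], 0, 1]
    - [[0, 0, -0.5], 0, 1]
    - [[0, 0, -0.4], 0, 1]
    - [[0, 0, -0.2], 0, 1]
    - [[0, 0, -0.1], 0, 1]
    - [[0, 0, -0.1], 0, 1]
    - [[0, 0, 0], 0, 1]
    - [[0, 0, 0], 0, 1]

```text
time: 27.38
tcp_pos: [0.5912, 0.1965, 0.0654]
tcp_rot: [2.144, 2.296, 0.0]
contact_force: [-0.1, -0.9, -1.0]
finger_gap: 0.0165
```

>>> apply_moves:
  rows:
    - [[0, 0, -0.1], 0, 1]
    - [[0, 0, 0], 0, 1]

```text
time: 27.62
tcp_pos: [0.5913, 0.1964, 0.0646]
tcp_rot: [2.144, 2.296, 0.001]
contact_force: [0.6, -0.8, -0.0]
finger_gap: 0.0162
```

>>> apply_moves:
  rows:
    - [[0, 0, -0.05], 0, 1]
    - [[0, 0, 0], 0, 1]

```text
time: 27.88
tcp_pos: [0.5913, 0.1965, 0.0645]
tcp_rot: [2.144, 2.296, 0.001]
contact_force: [-0.9, -1.0, 5.1]
finger_gap: 0.0164
```

Seated (+5.1 N). Release, rise and move above the cup.

>>> apply_moves:
  rows:
    - [[0, 0, 0], 0, 0.7]
    - [[0, 0, 0], 0, 0.5]
    - [[0, 0, 0], 0, 0.3]
    - [[0, 0, 0], 0, 0.2]
    - [[0, 0, 0], 0, 0]
    - [[0, 0, 1], 0, 0]
    - [[0, 0, 3], 0, 0]
    - [[0, 0, 4], 0, 0]
    - [[0, 0, 4], 0, 0]
    - [[0, 0, 4], 0, 0]
    - [[-3.6, 0.5, 0], 3.2, 0]
    - [[-3.6, 0.5, 0], 3.2, 0]
    - [[-3.6, 0.5, 0], 0, 0]
    - [[-3.5, 0.5, 0], 0, 0]
    - [[0, 0, -2], 0, 0]
    - [[0, 0, 0], 0, 0]
    - [[0, 0, 0], 0, 0]

```text
time: 30.0
tcp_pos: [0.449, 0.2163, 0.2046]
tcp_rot: [2.013, 2.411, 0.002]
contact_force: [0.7, -0.4, -0.1]
finger_gap: 0.0856
```

```bash
python3 - <<'E'
from h import *
st()
s=env.read_camera("scene")[:,:,::-1]
cv2.imwrite("pics/g13.png",cv2.resize(s[120:310,270:460],(600,600),interpolation=3))
E
```

```text
t 30.0 tcp [449.0293 216.3086 204.6434] jaw 10.274510857558504 zt [ 0.0015  0.0005 -1.    ] F [ 0.6515 -0.3512 -0.0542] gap 85.56065052750706 q [-0.7985  0.4397  0.4385  1.8998 -0.2422  0.8523 -0.057 ]
```

View pics/g13.png

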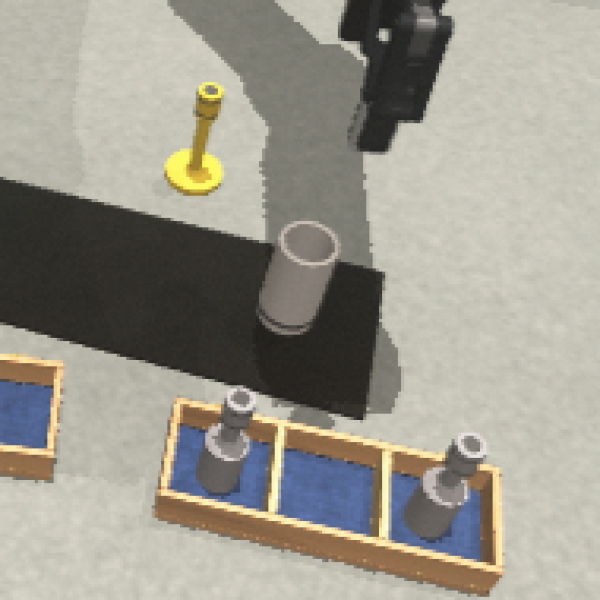

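Both bobs stand upright in their bays. Descending around the cup rim.

>>> apply_moves:
  rows:
    - [[0, 0, -4], 0, 0]
    - [[0, 0, -4], 0, 0]
    - [[0, 0, -3], 0, 0]
    - [[0, 0, -2], 0, 0]
    - [[0, 0, -1.6], 0, 0]
    - [[0, 0, -1.2], 0, 0]
    - [[0, 0, 0], 0, 0]
    - [[0, 0, 0], 0, 0]

```text
time: 31.05
tcp_pos: [0.4488, 0.2166, 0.0464]
tcp_rot: [2.013, 2.412, 0.002]
contact_force: [0.0, 0.3, 0.2]
finger_gap: 0.0858
```

```bash
python3 - <<'E'
from h import *
st()
s=env.read_camera("scene")[:,:,::-1]
cv2.imwrite("pics/g14.png",cv2.resize(s[120:270,290:440],(600,600),interpolation=3))
E
```

```text
t 31.05 tcp [448.7731 216.5775  46.3727] jaw 10.307934370333214 zt [ 0.0011  0.0006 -1.    ] F [0.017  0.2972 0.1995] gap 85.82242312205643 q [-0.6809  0.6818  0.2836  2.0438 -0.4023  0.4672  0.0844]
```

View pics/g14.png

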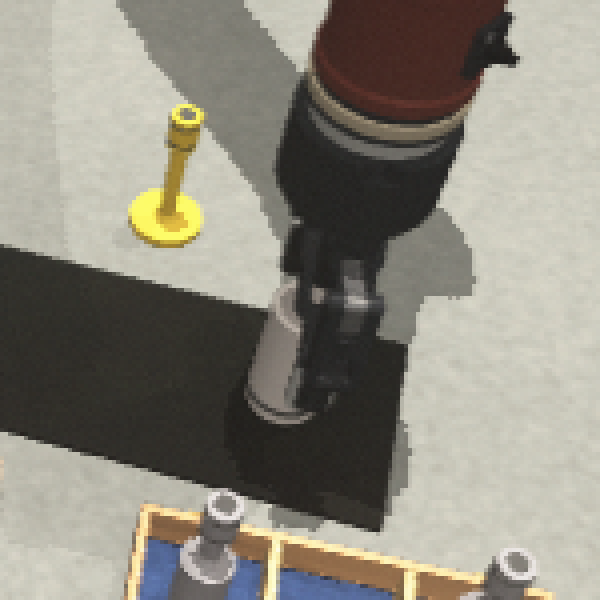

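The near finger stands outside the cup's wall, clear of it. Closing and lifting.

>>> apply_moves:
  rows:
    - [[0, 0, 0], 0, 0.2]
    - [[0, 0, 0], 0, 0.35]
    - [[0, 0, 0], 0, 0.5]
    - [[0, 0, 0], 0, 0.65]
    - [[0, 0, 0], 0, 0.8]
    - [[0, 0, 0], 0, 1]
    - [[0, 0, 0], 0, 1]
    - [[0, 0, 0], 0, 1]

```text
time: 32.1
tcp_pos: [0.4481, 0.2165, 0.0462]
tcp_rot: [-2.013, -2.412, -0.0]
contact_force: [-1.8, -0.7, 6.6]
finger_gap: 0.039
```

>>> apply_moves:
  rows:
    - [[0, 0, 1], 0, 1]
    - [[0, 0, 2], 0, 1]
    - [[0, 0, 4], 0, 1]
    - [[0, 0, 4], 0, 1]
    - [[0, 0, 4], 0, 1]
    - [[0, 0, 2], 0, 1]
    - [[0, 0, 0], 0, 1]
    - [[0, 0, 0], 0, 1]

```text
time: 33.1
tcp_pos: [0.4472, 0.2162, 0.2148]
tcp_rot: [-2.012, -2.412, 0.003]
contact_force: [-0.2, 0.3, -1.0]
finger_gap: 0.039
```

```bash
python3 - <<'E'
from h import *
st()
s=env.read_camera("scene")[:,:,::-1]
cv2.imwrite("pics/g15.png",cv2.resize(s[70:270,250:450],(600,600),interpolation=3))
E
```

```text
t 33.1 tcp [447.2069 216.2047 214.8254] jaw 10.325041881638734 zt [-0.0021 -0.0009 -1.    ] F [-0.1643  0.332  -0.9638] gap 39.02638684434529 q [-0.8136  0.4275  0.4566  1.8879 -0.239   0.882  -0.0589]
```

View pics/g15.png

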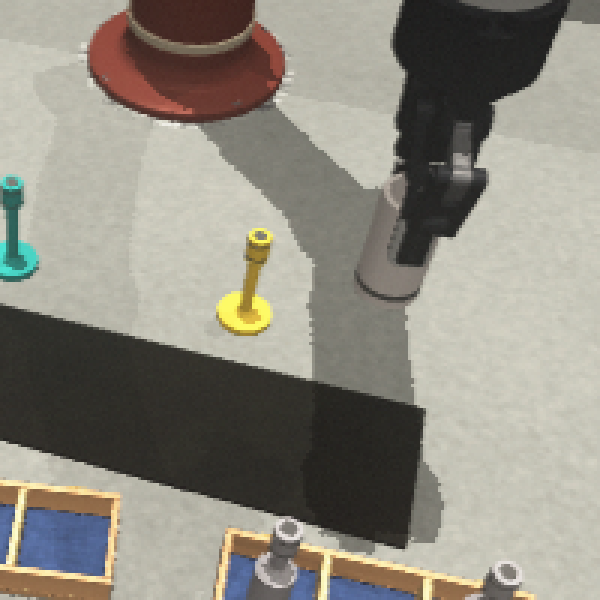

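The cup is held upright. Moving it to the empty end bay of the cups tray.

>>> apply_moves:
  rows:
    - [[3, -3.2, 0], 0, 1]
    - [[3, -3.2, 0], 0, 1]
    - [[3, -3.2, 0], 0, 1]
    - [[3, -3.2, 0], 0, 1]
    - [[2.8, -3.2, 0], 0, 1]
    - [[0, 0, 0], 0, 1]
    - [[0, 0, 0], 0, 1]
    - [[0, 0, -3], 0, 1]
    - [[0, 0, -3], 0, 1]
    - [[0, 0, -3], 0, 1]
    - [[0, 0, -2.5], 0, 1]
    - [[0, 0, -2], 0, 1]
    - [[0, 0, -1.3], 0, 1]
    - [[0, 0, 0], 0, 1]
    - [[0, 0, 0], 0, 1]

```text
time: 35.02
tcp_pos: [0.5967, 0.0568, 0.0686]
tcp_rot: [2.011, 2.412, 0.002]
contact_force: [0.3, 0.1, -0.6]
finger_gap: 0.0387
```

```bash
python3 - <<'E'
from h import *
st()
s=env.read_camera("scene")[:,:,::-1];t=env.read_camera("top")[:,:,::-1]
a=cv2.resize(s[170:290,190:310],(400,400),interpolation=3);b=cv2.resize(t[100:220,190:310],(400,400),interpolation=3)
cv2.imwrite("pics/g16.png",np.hstack([a,b]))
E
```

```text
t 35.025 tcp [596.6828  56.7626  68.5613] jaw 10.34722502669811 zt [ 0.0015  0.0002 -1.    ] F [ 0.345   0.0901 -0.6013] gap 38.742720758252254 q [-0.3467  0.757   0.3569  1.7471 -0.3797  0.7045  0.3934]
```

View pics/g16.png

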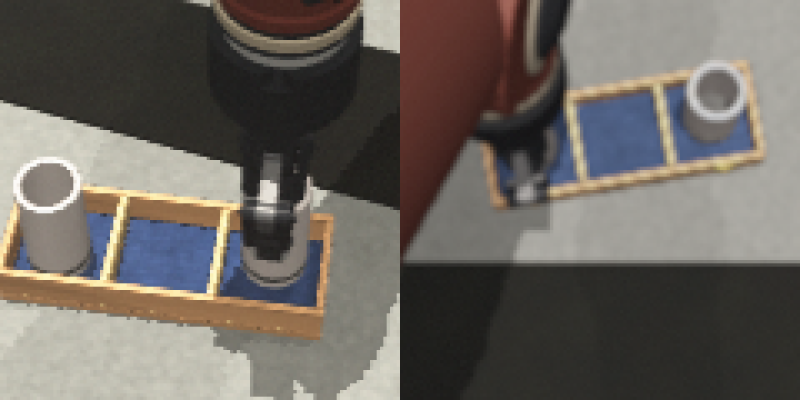

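The cup hangs centred in the end bay. Lowering.

>>> apply_moves:
  rows:
    - [[0, 0, -0.6], 0, 1]
    - [[0, 0, -0.5], 0, 1]
    - [[0, 0, -0.4], 0, 1]
    - [[0, 0, -0.2], 0, 1]
    - [[0, 0, -0.1], 0, 1]
    - [[0, 0, -0.1], 0, 1]
    - [[0, 0, 0], 0, 1]
    - [[0, 0, 0], 0, 1]

```text
time: 36.12
tcp_pos: [0.5962, 0.0565, 0.0489]
tcp_rot: [2.013, 2.412, 0.0]
contact_force: [-0.3, -0.4, -1.3]
finger_gap: 0.039
```

>>> apply_moves:
  rows:
    - [[0, 0, -0.1], 0, 1]
    - [[0, 0, 0], 0, 1]

```text
time: 36.38
tcp_pos: [0.5963, 0.0564, 0.0483]
tcp_rot: [2.013, 2.412, 0.001]
contact_force: [-1.1, 1.5, 2.2]
finger_gap: 0.0394
```

>>> apply_moves:
  rows:
    - [[0, 0, -0.05], 0, 1]
    - [[0, 0, 0], 0, 1]

```text
time: 36.62
tcp_pos: [0.5963, 0.0564, 0.0483]
tcp_rot: [2.013, 2.412, 0.001]
contact_force: [-2.0, 0.1, 7.5]
finger_gap: 0.0391
```

Seated (+7.5 N). Release slowly, rise, and draw back out of the cameras' view.

>>> apply_moves:
  rows:
    - [[0, 0, 0], 0, 0.5]
    - [[0, 0, 0], 0, 0.35]
    - [[0, 0, 0], 0, 0.2]
    - [[0, 0, 0], 0, 0]
    - [[0, 0, 0], 0, 0]
    - [[0, 0, 0], 0, 0]
    - [[0, 0, 1], 0, 0]
    - [[0, 0, 3], 0, 0]
    - [[0, 0, 5], 0, 0]
    - [[0, 0, 5], 0, 0]
    - [[0, 0, 4], 0, 0]
    - [[-2, 4.5, 0], 0, 0]
    - [[-3, 5, 0], 0, 0]
    - [[-3, 5, 0], 4, 0]
    - [[-3, 5, 0], 8, 0]
    - [[-3, 5, 0], 8, 0]
    - [[-3, 5, 0], 8, 0]
    - [[-3, 5, 0], 8, 0]
    - [[0, 0, 0], 0, 0]
    - [[0, 0, 0], 0, 0]

```text
time: 39.12
tcp_pos: [0.3965, 0.4008, 0.2278]
tcp_rot: [1.169, 2.915, -0.0]
contact_force: [0.4, -0.2, -0.5]
finger_gap: 0.0856
```

>>> apply_moves:
  rows:
    - [[-4, 5, 0], 0, 0]
    - [[-4, 5, 0], 0, 0]
    - [[-4, 4, 0], 0, 0]
    - [[-4, 4, 0], 0, 0]
    - [[-4, 4, 0], 0, 0]
    - [[0, 0, 0], 0, 0]
    - [[0, 0, 0], 0, 0]

```text
time: 40.0
tcp_pos: [0.2006, 0.6177, 0.2274]
tcp_rot: [1.173, 2.912, -0.001]
contact_force: [0.3, -0.4, 0.3]
finger_gap: 0.0854
```

```bash
python3 - <<'E'
from h import *
st()
s=env.read_camera("scene")[:,:,::-1];t=env.read_camera("top")[:,:,::-1]
cv2.imwrite("pics/f_scene.png",s);cv2.imwrite("pics/f_top.png",t)
cv2.imwrite("pics/f1.png",cv2.resize(s[150:310,70:440],(800,346),interpolation=3))
cv2.imwrite("pics/f2.png",cv2.resize(t[110:240,90:420],(800,315),interpolation=3))
E
```

```text
t 40.0 tcp [200.5713 617.7262 227.409 ] jaw 46.130487312383 zt [ 0.0021 -0.0013 -1.    ] F [ 0.2883 -0.4022  0.3244] gap 85.44300556766659 q [-1.4381  0.6281  0.2601  1.4357 -0.1677  1.1002 -0.3442]
```

View pics/f1.png

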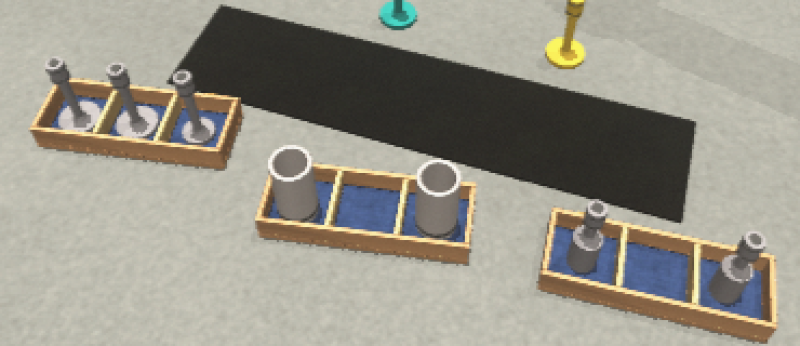

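View pics/f2.png

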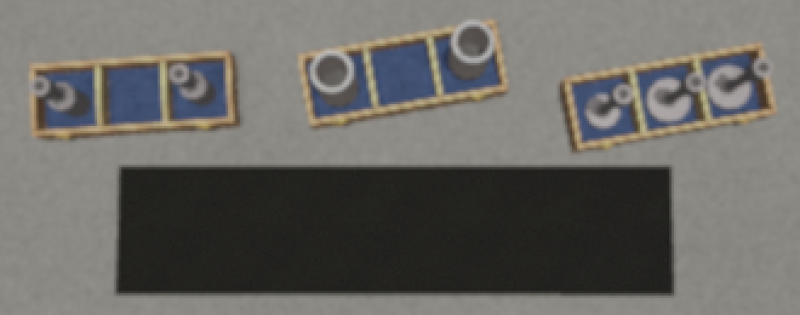

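Both pictures show every tool upright in its own bay and the mat empty. One quick check before handing in: whether the stored tools and decoys moved.

```bash
python3 - <<'E'
from h import *
a=cv2.imread("pics/top0.png",0);b=cv2.imread("pics/f_top.png",0)
for n,(x,y,w) in {"st_bob":(112,148,11),"st_cup":(284,130,13),"st_plate":(369,148,13),"yel1":(199,255,12),"turq":(283,254,12),"yel2":(329,262,12)}.items():
    p=[np.float32(i[y-w:y+w,x-w:x+w]) for i in (a,b)]
    print(n,cv2.phaseCorrelate(*p),np.abs(p[0]-p[1]).mean())
env.close_job(); st()
E
```

```text
st_bob ((0.028613399163504027, 0.015134813830187), 1.0030357361667686) 0.9566116
st_cup ((0.5245348969175634, 0.5246517529508452), 0.999565996096785) 0.93491125
st_plate ((0.534605886313928, 0.5759319461148724), 0.9789024684654832) 1.045858
yel1 ((0.008991514669876466, -0.043206971108480374), 0.8771078545186255) 2.4079862
turq ((-0.0034117235540502833, -0.2496147462508418), 0.9374134838581085) 1.0173612
yel2 ((-0.016448747840234645, -0.07759194942973302), 0.9416031796071265) 1.0607638
the job is handed in; nothing more can be done
the job is handed in; nothing more can be done
```

All four tools are put away and the job is handed in, at about 40 s on the robot's clock. I lowered each tool until I felt floor contact of 4.6 to 7.5 N before letting go.

- **Plates:** the large plate is in the far end bay of the plates tray and the small plate is in the near end bay.
- **Bob:** it is in the y = -65 mm bay of the bobs tray.
- **Cup:** it is in the y = +65 mm bay of the cups tray.

**Last checks:** in the final scene and top pictures, all seven tools stand upright, one to a bay, and the mat is empty. The arm is clear of everything, with a force reading of about 0.5 N.

**Where a check disagreed:** I compared the first and last top pictures around the stored tools.
- **Stored bob:** no shift (0.03 pixel).
- **Stored cup and plate:** about 0.5 pixel each in both axes (roughly 1.3 mm). The mean brightness change was about 1 grey level, the same as at the unmoved bob. I take the shift to be an artefact of the 26-pixel comparison window, but I did not check that further.
- **Decoys:** the turquoise one read 0.25 pixel and the yellow ones under 0.1 pixel. The arm never touched any of them.

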